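# Seat the candy-mould carrier on the filling station's locating pin

## Robot

A 6-joint arm with a two-finger parallel gripper is mounted at the origin on the work surface. World frame = base frame: x ahead of the robot, y to its left, z up, the work surface at z = 0. Lengths are in m, angles in degrees, forces in N, time in s.
With the tool pointing down it reaches from about 0.4 to 0.825 m from the base axis. Payload 7 kg.
Tool frame: the origin (TCP) lies midway between the tips of the shut fingers; the grasp point (between the pads) lies 19 mm behind it (ctrl.grip_point_offset is the distance from the TCP to the grasp point, in m); x points along the fingers, y is the direction in which the jaws open and shut, and the axes are right-handed (so a half turn about x gives the same grasp; the last joint's range is limited). The gripper opens to 88 mm and grips with 3 to 60 N. Pads are 19 mm wide; open, the fingers measure 130 mm over their backs; the gripper's body (78 mm by 193 mm) begins 47 mm behind the grasp point.
Start: joints at [-55.858, 20.546, 0.682, 0, -70.136, -16.507], TCP at [0.204, -0.643, 0.227] pointing down, gripper open.
Joint ranges: [-176.03, 176.03], [-82.01, 121.73], [-58.28, 71.71], [-173.87, 95.51], [-174.79, -0.11], [-173.66, 173.66]. Speed limits (degrees/s): [136.94, 136.94, 172.46, 180, 180, 180].

## Interface

Orientations are given as [roll, pitch, yaw] about the fixed x, y, z axes, in that order (R = Rz(yaw) Ry(pitch) Rx(roll)).
In Python, from plant import ctrl gives the robot as it stands.
- The arm moves only by the tool drive_tool, never from a script. Its argument "plan" is a list of rows, each a list of 3 entries, a list of its own where there are three numbers: the shift along the tool's x, y, z in m, then the turn, a rotation vector about the tool's x, y, z in degrees, then the opening, from 0 (shut) to 1 (fully open). In form: [[[dx, dy, dz], [wx, wy, wz], grip], ...]. A call has 1 to 20 rows; each row is the pose to reach, as a shift and turn from the pose measured when the call began, along the tool's axes at that moment; what a row does not reach only later rows make up. A row lasts 1/12 s, in which the tool goes at most 41.7 mm and 7.16 degrees, less where a joint would pass 70% of its speed; a pose out of reach is approached as far as the arm can. A call with a gripper value outside its range is refused whole. The fingers move at their own pace and stop on an object; the grip force is fixed at half the most. Time passes only in rows, so rows that repeat a pose let the fingers close. It gives the time, the measured TCP pose, the force and the opening at its end, in the units of the state.
- ctrl.get_obs(): the state, without advancing time (a new reading comes with each control period).
- ctrl.snapshot(name): name is "scene" or "top" or "wrist"; returns the picture (480x640x3 uint8, blue, green, red); there is no depth.
- ctrl.get_calibration(name): a dict with "fx", "fy", "cx", "cy" (pixels), "dist_coeffs" ([k1, k2, p1, p2, k3] as OpenCV has them; the pictures are not rectified), "R" (3x3) and "t" (3): a world point X has camera coordinates R X + t. Camera axes: x right, y down, z forward; pixel columns grow to the right and rows downward; lengths in m; the calibration is good to about 2 mm. A picture is of the moment at which its call begins: read the wrist's pose just before it. get_calibration takes no time and is no camera call; for the wrist camera it gives the pose at the moment of the call.
- ctrl.close_job(): hands the job in, once; it reports no verdict.
Trained networks look in the newest picture that a camera, given by its name, has taken for a name from the list of things; names that differ only in an ending like _2 or _b are one class to them, and where a whole thing is asked for, a point or a joint stands for the part that bears it (a point fixed in the world has none). Each returns a list of dicts, best first, with "confidence" (0 to 1); they miss things now and then, are a little off and sometimes report something else, mostly with a low value. They report only what shows in the picture. A call takes as long as a camera call. They do not tell look-alikes from the thing itself.
- ctrl.cut_out(camera, name): "pixels" (480x640 bool, what is visible of it) and "pixel" ([column, row] in pixels, amid what is visible of it).
- ctrl.landmark_of(camera, name): "pixel" ([column, row] in pixels: a listed point, or the origin of a listed thing).
The state is a dict: "clock": time; "joint_pos": joint angles; "qvel": joint speeds; "tau": joint torques, N m; "tool_pos": TCP position; "orientation": TCP orientation; "force": force on the tool from outside, world axes, zero at the start; "moment": the same for the moment, N m; "opening": finger opening in m.
Only numpy, scipy, OpenCV 4.12 (cv2) and the standard library are available. Lean on these libraries where they do the work, as an engineer would, in place of code of your own. Each camera call takes 0.05 s, during which the arm holds its last target. There are 200 camera calls.

## Task

Put the candy-mould carrier on the blue filling station: lay it on the bed with a long side flat against the dark fence and nudge it along the fence until its hole drops over the brass locating pin. It must end fully home: lying flat on the bed over the pin, along the fence and over the bed rather than hanging off its end, and let go. Set it down, do not drop it, and leave the jar, the cup and the spatula where they are.

Things in the scene. Friction and masses are not known exactly. Their poses are not given: they have to be found in the camera images.
- carrier_knob (a point): Loose rigid mould carrier: white plate 100 (x) x 170 (y) x 8 mm, 0.2 to 0.42 kg, two rows of pink pockets (2 mm proud) along its long sides. In its middle stands a round black knob to grasp, 24 mm across, 40 mm tall. This point: on the knob's axis, 28 mm above the plate's underside. z up when flat.
- carrier_hole (a point): Centre of the carrier's round through hole (13 mm in diameter), at the plate's underside, 52 mm from the plate's middle along its +y, on its centre line (33 mm from that end). Axes as the carrier's.
- jig: Filling station, fixed: blue bed 150 (x) x 270 (y) mm, 30 mm high; origin at the centre of its underside, z up. A clamp knob juts 14 mm out of its +y end. The carrier goes on with its +y the same way as the bed's +y. A carrier riding on the pin lies tilted, its other end on the bed.
- fence (a point): Dark steel fence on the bed, 220 mm long along the bed's y, 28 mm high. This point: on the bed's top, middle of the face that the carrier lies against, which looks to the bed's -x (at bed x = +50 mm, y = 0). A carrier flat against it has its hole on the slot's line.
- slot (a point): Middle of the black slot (44 mm long), on the bed's top (bed x = 0, y = 60 mm); the slot runs along the bed's y. In it the brass locating pin is clamped fast: upright, 10 mm across, 12 mm high above the bed, tapering from 5 mm up to 6 mm across at its top. Where it stands along the slot is not measured: anywhere up to 16 mm either way of this point.
- syrup_center (a point): Bystander: closed amber jar, 60 mm in diameter, 130 mm tall; this point is half-way up.
- cup_center (a point): Bystander: open white plastic cup, 70 mm in diameter at the rim, 85 mm tall; this point is half-way up.
- spatula: Bystander: kitchen spatula lying flat, 280 mm long along its x (origin mid-length), blade 65 mm wide, handle to its -x.
Things that resemble listed ones, but are neither listed nor needed, are in the scene too. What is shaped like the part that bears carrier_knob but green, orange or turquoise is not meant.

How it is judged (in metres and radians):
At the end, for the whole second after the job is handed in: Carrier flat on the bed (underside at the hole within 2 mm of it, tilt under 0.03 rad), hole within 4 mm of the slot line and 42 to 78 mm along the bed's +y (so over the pin), middle within 30 mm of the bed's along y, along the fence within 0.07 rad, at rest and let go (x of carrier_hole in the frame of jig between -0.004 and 0.004 m and y of carrier_hole in the frame of jig between 0.042 and 0.078 m and z of carrier_hole in the frame of jig between 0.028 and 0.032 m and y of carrier_knob in the frame of jig between -0.03 and 0.03 m and angle between carrier_knob's own z axis and vertical below 0.03 rad and angle between the y axis of carrier_knob and the y axis of jig, either way round below 0.07 rad and linear speed of carrier below 0.02 m/s); the robot touches nothing.
It fails at once if the jar is shifted by more than 30 mm or tipped (distance of syrup_center from where it was at the start of the episode above 0.03 m or angle between syrup_center's own z axis and vertical above 0.4 rad).
It fails at once if the cup is shifted by more than 30 mm or tipped (distance of cup_center from where it was at the start of the episode above 0.03 m or angle between cup_center's own z axis and vertical above 0.4 rad).
It fails at once if the spatula is shifted by more than 30 mm (distance of spatula from where it was at the start of the episode above 0.03 m).
It fails at once if the carrier is dropped (falls free, faster than 0.7 m/s) (linear speed of carrier above 0.7 m/s and contact force between the fingers and carrier below 0.2 N).
It also fails if it takes over 64 s, if anything falls off the work surface, if the arm or the gripper's body presses on something with over 40 N, if the wrist force passes 120 N, or if a joint passes its speed limit or range.

## Working session

There is one attempt and no reset: what is moved stays moved. The work goes in short steps, Python scripts to look and compute and a tool call to move; the robot and the scene stay as the last step left them, time stands still between calls to the robot, and variables do not carry over. Pictures are saved under pics/ and viewed, about 8 in all and at most 12, crops included, and the job is handed in when it is done.

Besides the shell and the picture viewer there is one more tool, called after "Call:" in YAML: its name, and indented under it one key for each argument. drive_tool: Moves the arm, as the interface text tells. Its arguments: {"type":"object","properties":{"plan":{"type":"array","items":{"type":"array"}}},"required":["plan"]}

```bash
mkdir -p pics; ls
cat > h.py <<'E'
import numpy as np, cv2
from plant import ctrl
def save(cam,name):
    im=ctrl.snapshot(cam); cv2.imwrite(f'pics/{name}.png',im); return im
def ray(cam,px):
    c=ctrl.get_calibration(cam); K=np.array([[c['fx'],0,c['cx']],[0,c['fy'],c['cy']],[0,0,1]])
    u=cv2.undistortPoints(np.array([[px]],float),K,np.array(c['dist_coeffs'],float))[0,0]
    R=np.array(c['R']);t=np.array(c['t']); return -R.T@t, R.T@np.array([u[0],u[1],1])
def atz(cam,px,z):
    o,d=ray(cam,px); return o+d*(z-o[2])/d[2]
def proj(cam,X):
    c=ctrl.get_calibration(cam); K=np.array([[c['fx'],0,c['cx']],[0,c['fy'],c['cy']],[0,0,1]])
    return cv2.projectPoints(np.atleast_2d(np.array(X,float)),cv2.Rodrigues(np.array(c['R'],float))[0],np.array(c['t'],float),K,np.array(c['dist_coeffs'],float))[0][:,0]
E
python3 - <<'E'
from h import *
np.set_printoptions(precision=4,suppress=True)
Z=dict(carrier_knob=.028,carrier_hole=0.008,jig=0,fence=.03,slot=.03,syrup_center=.065,cup_center=.0425,spatula=0)
for cam in('top','scene'):
    save(cam,cam+'0')
    for n,z in Z.items():
        for r in ctrl.landmark_of(cam,n)[:5]:
            print(cam,n,round(r['confidence'],2),np.round(r['pixel'],1),atz(cam,r['pixel'],z))
print(ctrl.get_obs())
E
```

```text
pics
top carrier_knob 0.97 [480.5 352.3] [ 0.3356 -0.6042  0.028 ]
top carrier_knob 0.92 [335.8 170. ] [ 0.8095 -0.2436  0.028 ]
top carrier_knob 0.87 [364.8 336.4] [ 0.3809 -0.3106  0.028 ]
top carrier_knob 0.77 [324.2 258. ] [ 0.5793 -0.2111  0.028 ]
top carrier_knob 0.63 [266.8 352. ] [ 0.3438 -0.066   0.028 ]
top carrier_hole 0.82 [245.8 360.8] [ 0.3215 -0.0112  0.008 ]
top carrier_hole 0.63 [380.2 324.7] [ 0.4103 -0.3518  0.008 ]
top carrier_hole 0.63 [355.6 174.5] [ 0.8027 -0.2961  0.008 ]
top carrier_hole 0.57 [305.2 257.9] [ 0.5828 -0.1627  0.008 ]
top jig 0.65 [176.  284.6] [0.5166 0.1728 0.    ]
top fence 0.61 [173.1 263.8] [0.567  0.1747 0.03  ]
top fence 0.26 [211.9 179.9] [0.7863 0.0785 0.03  ]
top slot 0.79 [152.8 282.2] [0.5199 0.2268 0.03  ]
top syrup_center 0.74 [263.  181.9] [ 0.7693 -0.058   0.065 ]
top syrup_center 0.3 [173.3 262.4] [0.5658 0.166  0.065 ]
top cup_center 0.59 [209.8 183.8] [0.7725 0.0816 0.0425]
top spatula 0.57 [427.7 242. ] [ 0.6232 -0.4814  0.    ]
scene carrier_knob 0.85 [261.2 186.3] [ 0.3676 -0.3081  0.028 ]
scene carrier_knob 0.84 [350.3 171
[... 525 characters left out ...]
]
scene fence 0.61 [460.6 238.4] [0.5659 0.1695 0.03  ]
scene slot 0.67 [484.1 220.9] [0.5189 0.2402 0.03  ]
scene syrup_center 0.68 [377.3 314.1] [ 0.7641 -0.0613  0.065 ]
scene cup_center 0.55 [438.6 314.2] [0.7646 0.0744 0.0425]
{'clock': 0.9, 'joint_pos': array([-55.8575,  20.5459,   0.6821,  -0.0014, -70.1343, -16.5062]), 'qvel': array([ 0.0842,  0.0174, -0.0099,  0.0527, -0.0091, -0.133 ]), 'tau': array([  0.0001, -58.2361,  29.3297,   7.0023,   0.0125,  -0.    ]), 'tool_pos': array([ 0.2045, -0.6433,  0.2266]), 'orientation': array([-38.0496,  89.9977, -20.4138]), 'force': array([-0.1623, -0.5507, -0.1431]), 'moment': array([-0.0147, -0.014 , -0.0243]), 'opening': 0.08774755154670641}
```

View pics/top0.png

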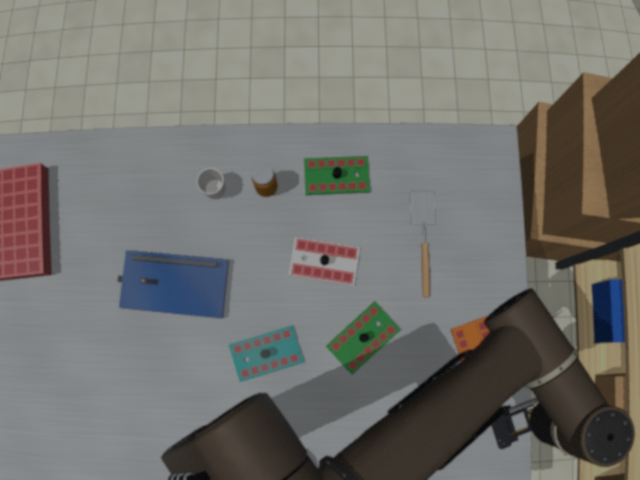

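View pics/scene0.png

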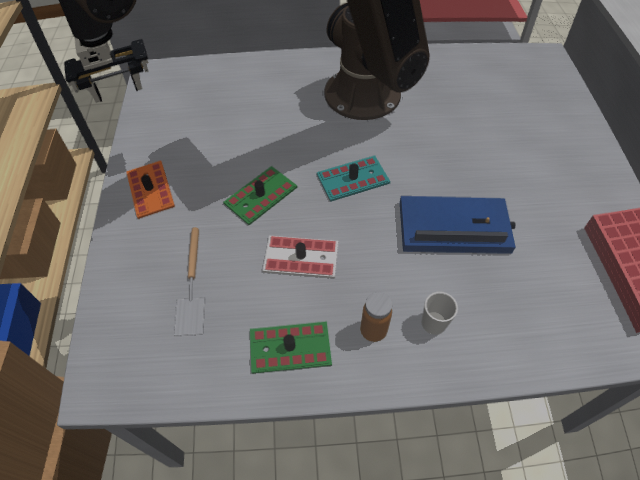

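Top view: the candidates are white (324,258), green (336,170), green (365,336), turquoise (267,352) and orange (470,335). By the description it is the white plate, with its hole at (305,258). The jig is at (175,285), with the clamp knob at (120,278) on its +y end and the fence on the +x side. Carrier and jig are both nearly aligned with the world axes.

```bash
cat >> h.py <<'E'
from scipy.spatial.transform import Rotation as Ro
np.set_printoptions(precision=4,suppress=True)
def Rt(jaw,flip=0):
    y=np.array([-np.sin(np.radians(jaw)),np.cos(np.radians(jaw)),0])*(-1 if flip else 1)
    x=np.array([0,0,-1.]); return np.stack([x,y,np.cross(x,y)],1)
def cur():
    o=ctrl.get_obs(); return o,np.array(o['tool_pos']),Ro.from_euler('xyz',o['orientation'],degrees=True).as_matrix()
def to(pos,jaw,flip=None):
    o,p,R=cur(); best=None
    for f in ((0,1) if flip is None else (flip,)):
        w=Ro.from_matrix(R.T@Rt(jaw,f)).as_rotvec(degrees=True)
        if best is None or np.linalg.norm(w)<np.linalg.norm(best[1]): best=(f,w)
    print('shift',R.T@(np.array(pos)-p),'turn',best[1],'flip',best[0]); return best
E
python3 - <<'E'
from h import *
o,p,R=cur(); print(R)
to([.55,-.21,.25],-9); to([.55,-.21,.25],-9,0);to([.55,-.21,.25],-9,1)
c=ctrl.get_calibration('wrist');Rw=np.array(c['R']);C=-Rw.T@np.array(c['t'])
print('cam in tool',R.T@(C-p),'axes(tool)\n',(Rw@R))
print(c['fx'],c['cx'],c['cy'])
E
python3 - <<'E'
import cv2
t=cv2.imread('pics/top0.png')
cv2.imwrite('pics/crop0.png',cv2.resize(t[225:330,110:370],None,fx=3,fy=3,interpolation=cv2.INTER_CUBIC))
E
```

```text
[[ 0.    -0.303  0.953]
 [-0.     0.953  0.303]
 [-1.    -0.     0.   ]]
shift [-0.0234  0.3082  0.4605] turn [26.6358  0.0021  0.001 ] flip 0
shift [-0.0234  0.3082  0.4605] turn [26.6358  0.0021  0.001 ] flip 0
shift [-0.0234  0.3082  0.4605] turn [-153.3642   -0.0013    0.0029] flip 1
cam in tool [-0.1588  0.0015 -0.0795] axes(tool)
 [[-0.001   1.      0.    ]
 [-0.2941 -0.0003  0.9558]
 [ 0.9558  0.001   0.2941]]
369.75132562248774 326.9668934257033 240.54298876624327
```

View pics/crop0.png

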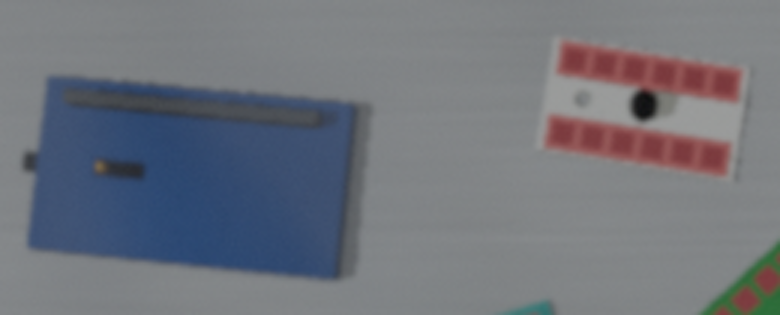

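The crop shows the white plate with red/pink pockets and a black knob, its hole left of the knob. The brass pin stands near the +y end of the slot, at about crop (101,167). I'll move above the carrier.

Call:
drive_tool:
  plan:
    - [[-0.023,0.022,0.033],[2,0,0],1]
    - [[-0.023,0.044,0.066],[4,0,0],1]
    - [[-0.023,0.066,0.1],[6,0,0],1]
    - [[-0.023,0.088,0.13],[8,0,0],1]
    - [[-0.023,0.11,0.165],[10,0,0],1]
    - [[-0.023,0.132,0.197],[12,0,0],1]
    - [[-0.023,0.154,0.23],[14,0,0],1]
    - [[-0.023,0.176,0.263],[16,0,0],1]
    - [[-0.023,0.198,0.296],[18,0,0],1]
    - [[-0.023,0.22,0.33],[20,0,0],1]
    - [[-0.023,0.242,0.362],[22,0,0],1]
    - [[-0.023,0.264,0.395],[24,0,0],1]
    - [[-0.023,0.286,0.428],[26,0,0],1]
    - [[-0.023,0.3,0.45],[26.6,0,0],1]
    - [[-0.023,0.308,0.46],[26.6,0,0],1]
    - [[-0.023,0.308,0.46],[26.6,0,0],1]
    - [[-0.023,0.308,0.46],[26.6,0,0],1]
    - [[-0.023,0.308,0.46],[26.6,0,0],1]

```text
clock: 2.4
tool_pos: [0.5489, -0.2109, 0.2496]
orientation: [-155.7, 90.0, -164.6]
force: [-0.6, -0.5, -0.5]
opening: 0.0875
```

Run:
```python
from h import *
im=save('wrist','w1')
for n,z in dict(carrier_knob=.028,carrier_hole=0.0).items():
    for r in ctrl.landmark_of('wrist',n)[:3]: print(n,round(r['confidence'],2),r['pixel'],atz('wrist',r['pixel'],z))
r=ctrl.cut_out('wrist','carrier_knob')
for q in r[:3]:
    m=q['pixels'].astype(np.uint8); c,_=cv2.findContours(m,0,2); c=max(c,key=cv2.contourArea)
    b=cv2.boxPoints(cv2.minAreaRect(c)); print(q['confidence'],m.sum()); print(np.array([atz('wrist',p,.008) for p in b])[:,:2])
print(cur()[1:])
```

```text
carrier_knob 0.96 [330.0, 233.5] [ 0.5781 -0.211   0.028 ]
carrier_knob 0.65 [194.0, 45.4] [ 0.3739 -0.3097  0.028 ]
carrier_knob 0.61 [326.4, 407.7] [ 0.8049 -0.251   0.028 ]
carrier_hole 0.95 [287.0, 398.0] [ 0.8052 -0.3051  0.    ]
carrier_hole 0.84 [174.0, 92.6] [ 0.408 -0.35   0.   ]
carrier_hole 0.59 [373.4, 225.7] [ 0.5848 -0.1615  0.    ]
0.9 15112
[[ 0.3942 -0.4142]
 [ 0.2877 -0.283 ]
 [ 0.3571 -0.2098]
 [ 0.4723 -0.3375]]
0.87 4708
[[ 0.7485 -0.3334]
 [ 0.7504 -0.1633]
 [ 0.8234 -0.163 ]
 [ 0.8228 -0.3423]]
0.7 13151
[[ 0.607  -0.3105]
 [ 0.508  -0.2873]
 [ 0.5363 -0.1217]
 [ 0.6377 -0.1328]]
(array([ 0.549 , -0.2113,  0.2498]), array([[ 0.0003,  0.1572,  0.9876],
       [-0.0001,  0.9876, -0.1572],
       [-1.    , -0.    ,  0.0003]]))
```

View pics/w1.png

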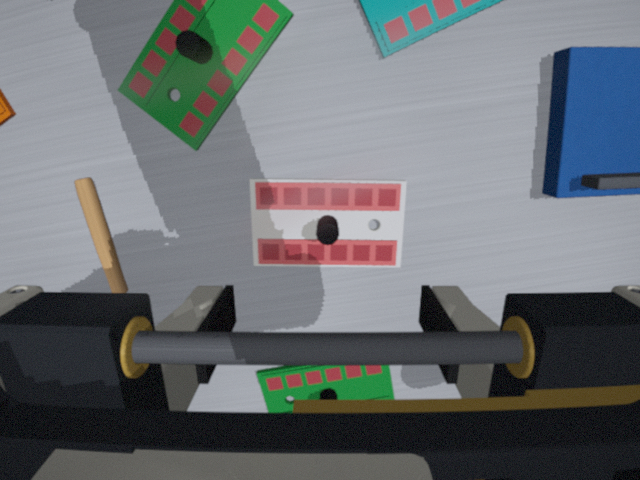

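Wrist view: the white carrier fills (251–405, 180–267), with its knob at (328,230) and hole at (374,225). I'll get its pose from the corners.

Run:
```python
from h import *
im=cv2.imread('pics/w1.png')
g=cv2.cvtColor(im,cv2.COLOR_BGR2GRAY)
c=np.array([[251,180],[405,181],[403,267],[254,267]],np.float32).reshape(-1,1,2)
cv2.cornerSubPix(g,c,(4,4),(-1,-1),(3,50,.01)); c=c[:,0]; print(c)
P=np.array([atz('wrist',p,.008) for p in c])[:,:2];print(P,P.mean(0))
print([np.linalg.norm(P[i]-P[i-1]) for i in range(4)])
e=P[1]-P[0]+P[2]-P[3]; jaw=-np.degrees(np.arctan2(e[0],e[1]));print('yaw',jaw)
to([.578,-.212,.07],jaw);to([.578,-.212,.012],jaw)
```

```text
[[249.2855 178.6177]
 [406.0526 180.8684]
 [403.     267.    ]
 [254.     267.    ]]
[[ 0.5091 -0.2884]
 [ 0.5382 -0.1209]
 [ 0.6373 -0.1341]
 [ 0.61   -0.3051]] [ 0.5737 -0.2121]
[np.float64(0.10232179163845909), np.float64(0.16993756024504633), np.float64(0.09996497205365738), np.float64(0.17322397809360157)]
yaw -9.461676430219683
shift [0.1798 0.0039 0.0287] turn [0.42   0.0154 0.0018] flip 0
shift [0.2378 0.0039 0.0287] turn [0.42   0.0154 0.0018] flip 0
```

Call:
drive_tool:
  plan:
    - [[0.03,0.004,0.027],[0.4,0,0],1]
    - [[0.06,0.004,0.027],[0.4,0,0],1]
    - [[0.09,0.004,0.027],[0.4,0,0],1]
    - [[0.12,0.004,0.027],[0.4,0,0],1]
    - [[0.15,0.004,0.027],[0.4,0,0],1]
    - [[0.18,0.004,0.027],[0.4,0,0],1]
    - [[0.2,0.004,0.027],[0.4,0,0],1]
    - [[0.215,0.004,0.027],[0.4,0,0],1]
    - [[0.228,0.004,0.027],[0.4,0,0],1]
    - [[0.237,0.004,0.027],[0.4,0,0],1]
    - [[0.237,0.004,0.027],[0.4,0,0],1]
    - [[0.237,0.004,0.027],[0.4,0,0],0]
    - [[0.237,0.004,0.027],[0.4,0,0],0]
    - [[0.237,0.004,0.027],[0.4,0,0],0]
    - [[0.237,0.004,0.027],[0.4,0,0],0]
    - [[0.237,0.004,0.027],[0.4,0,0],0]
    - [[0.237,0.004,0.027],[0.4,0,0],0]
    - [[0.237,0.004,0.027],[0.4,0,0],0]
    - [[0.237,0.004,0.027],[0.4,0,0],0]

```text
clock: 4.18
tool_pos: [0.5764, -0.2116, 0.0129]
orientation: [2.1, 90.0, -7.4]
force: [-0.0, 0.6, 0.5]
opening: 0.04
```

Run:
```python
from h import *
print(cur())
for cam in('top','scene'):
    ctrl.snapshot(cam)
    for n,z in dict(jig=0,fence=.03,slot=.03).items():
        for r in ctrl.landmark_of(cam,n)[:1]: print(cam,n,round(r['confidence'],2),r['pixel'],atz(cam,r['pixel'],z))
```

```text
({'clock': 4.1833, 'joint_pos': array([ -1.9525,  26.9316, -21.0078,   0.004 , -42.0326, -97.4891]), 'qvel': array([-0.0848,  0.0492, -0.0635,  0.0171, -0.0058,  0.0357]), 'tau': array([ -0.0024, -58.2005,  20.8233,   4.9524,  -0.0827,   0.    ]), 'tool_pos': array([ 0.5764, -0.2116,  0.0129]), 'orientation': array([ 2.0744, 89.9718, -7.3643]), 'force': array([-0.0035,  0.5518,  0.4746]), 'moment': array([ 0.006 , -0.0035,  0.0074]), 'opening': 0.04000957649474802}, array([ 0.5764, -0.2116,  0.0129]), array([[ 0.0005,  0.164 ,  0.9865],
       [-0.0001,  0.9865, -0.164 ],
       [-1.    ,  0.    ,  0.0005]]))
top jig 0.7 [175.9, 281.8] [0.5239 0.1732 0.    ]
top fence 0.55 [174.2, 261.2] [0.5737 0.1719 0.03  ]
top slot 0.66 [152.1, 282.9] [0.5181 0.2286 0.03  ]
scene jig 0.9 [455.1, 224.1] [0.5029 0.176  0.    ]
scene fence 0.79 [457.0, 237.4] [0.5624 0.1613 0.03  ]
scene slot 0.61 [324.3, 258.4] [ 0.5977 -0.1613  0.03  ]
```

Call:
drive_tool:
  plan:
    - [[0,0,0],[0,0,0],0]
    - [[0,0,0],[0,0,0],0]
    - [[0,0,0],[0,0,0],0]
    - [[0,0,0],[0,0,0],0]
    - [[0,0,0],[0,0,0],0]
    - [[0,0,0],[0,0,0],0]
    - [[0,0,0],[0,0,0],0]
    - [[0,0,0],[0,0,0],0]

```text
clock: 5.25
tool_pos: [0.5762, -0.2117, 0.0128]
orientation: [-53.5, 90.0, -62.9]
force: [-0.6, -1.0, 0.0]
opening: 0.0233
```

Call:
drive_tool:
  plan:
    - [[-0.006,0,0],[0,0,0],0]
    - [[-0.018,0,0],[0,0,0],0]
    - [[-0.036,0,0],[0,0,0],0]
    - [[-0.06,0.01,0],[0,0,0],0]
    - [[-0.085,0.028,-0.001],[0,0,0],0]
    - [[-0.11,0.052,-0.002],[0,0,0],0]
    - [[-0.135,0.08,-0.003],[-0.3,0,0],0]
    - [[-0.16,0.108,-0.004],[-0.6,0,0],0]
    - [[-0.178,0.136,-0.005],[-0.9,0,0],0]
    - [[-0.187,0.165,-0.006],[-1.2,0,0],0]
    - [[-0.187,0.195,-0.007],[-1.5,0,0],0]
    - [[-0.187,0.225,-0.008],[-1.8,0,0],0]
    - [[-0.187,0.255,-0.009],[-2.1,0,0],0]
    - [[-0.187,0.285,-0.01],[-2.4,0,0],0]
    - [[-0.187,0.315,-0.011],[-2.7,0,0],0]
    - [[-0.187,0.345,-0.012],[-3,0,0],0]
    - [[-0.187,0.37,-0.0125],[-3.2,0,0],0]
    - [[-0.187,0.39,-0.0127],[-3.4,0,0],0]
    - [[-0.187,0.4,-0.0127],[-3.4,0,0],0]
    - [[-0.187,0.405,-0.0127],[-3.4,0,0],0]

```text
clock: 6.92
tool_pos: [0.6301, 0.1913, 0.1999]
orientation: [-77.9, 90.0, -83.9]
force: [-0.1, -0.8, -2.4]
opening: 0.0235
```

Call:
drive_tool:
  plan:
    - [[0,0,0],[0,0,0],0]
    - [[0,0,0],[0,0,0],0]
    - [[0,0,0],[0,0,0],0]

```text
clock: 7.17
tool_pos: [0.6299, 0.1902, 0.2001]
orientation: [-122.6, 90.0, -128.6]
force: [0.5, 0.2, -2.3]
opening: 0.0233
```

Run:
```python
from h import *
save('wrist','w2'); print(cur()[1:])
for n,z in dict(jig=0,fence=.03,slot=.03).items():
    for r in ctrl.landmark_of('wrist',n)[:2]: print(n,round(r['confidence'],2),r['pixel'],atz('wrist',r['pixel'],z))
```

```text
(array([0.63  , 0.1901, 0.2001]), array([[-0.0001,  0.1051,  0.9945],
       [-0.0002,  0.9945, -0.1051],
       [-1.    , -0.0003, -0.0001]]))
jig 0.75 [296.3, 97.1] [0.5205 0.1753 0.    ]
fence 0.74 [289.6, 147.9] [0.564  0.1664 0.03  ]
slot 0.67 [363.2, 83.7] [0.5184 0.2343 0.03  ]
```

View pics/w2.png

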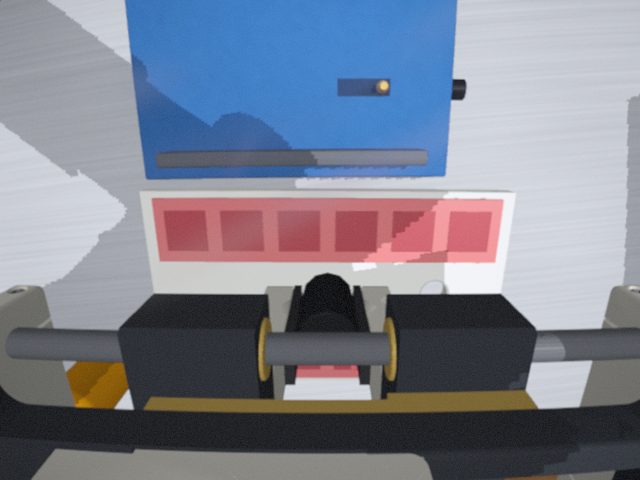

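Wrist view with the carrier in hand: pin tip at (382,86), slot at columns 338–390, fence top near row 157. The near plate edge runs (141,191)–(516,193), and the hole is at (432,288). I'll fit lines for both.

```bash
cat > meas.py <<'E'
from h import *
def edge_rows(ch,cols,r0,r1,sign):
    g=np.diff(cv2.GaussianBlur(ch,(1,3),0).astype(float)[r0:r1],axis=0)*sign
    out=[]
    for c in cols:
        k=int(g[:,c].argmax())
        if 0<k<g.shape[0]-1:
            a,b,d=g[k-1:k+2,c]; k+=.5*(a-d)/(a-2*b+d+1e-9)
        out.append([c,r0+k+.5])
    return np.array(out,float)
def line(pts,z):
    P=np.array([atz('wrist',p,z)[:2] for p in pts])
    for _ in range(3):
        a=np.polyfit(P[:,1],P[:,0],1); r=P[:,0]-np.polyval(a,P[:,1]); P=P[abs(r)<max(2*r.std(),2e-4)]
    return a,r.std(),-np.degrees(np.arctan(a[0]))
E
python3 - <<'E'
from meas import *
im=cv2.imread('pics/w2.png')
p=cur()[1]
B=im[:,:,0]
aF,s,y=line(edge_rows(B,range(170,420,3),135,157,-1),.058);print('fence face top',aF,s,y)
aP,s2,y2=line(edge_rows(im[:,:,1],range(160,500,3),180,197,1),p[2]-.0128+.008);print('plate -x edge',aP,s2,y2)
hsv=cv2.cvtColor(im,cv2.COLOR_BGR2HSV)
roi=np.zeros(im.shape[:2],np.uint8);roi[70:105,330:400]=1
m=((hsv[...,0]<35)&(hsv[...,1]>80)&(hsv[...,2]>90)&(roi>0))
ys,xs=np.nonzero(m);print('pin px',xs.min(),xs.max(),ys.min(),ys.max(),xs.mean(),ys.mean(),m.sum())
for z in(.03,.042):print('pin',z,atz('wrist',[xs.mean(),ys.mean()],z))
print('slot c',atz('wrist',[364,87.5],.03))
zt=p[2]-.0128
print('hole',atz('wrist',[432,288],zt+.008))
crop=np.hstack([cv2.resize(im[65:110,325:405],None,fx=5,fy=5,interpolation=3),cv2.resize(im[265:310,395:475],None,fx=5,fy=5,interpolation=3)])
cv2.imwrite('pics/c2.png',crop)
E
```

```text
fence face top [0.0991 0.5467] 7.393230429009046e-05 -5.657843724009398
plate -x edge [0.1101 0.5557] 4.924483227828386e-05 -6.28398800945006
pin px 380 388 81 90 383.6 85.50769230769231 65
pin 0.03 [0.5215 0.2512 0.03  ]
pin 0.042 [0.5225 0.2493 0.042 ]
slot c [0.5214 0.2347 0.03  ]
hole [0.6299 0.2433 0.1953]
```

View pics/c2.png

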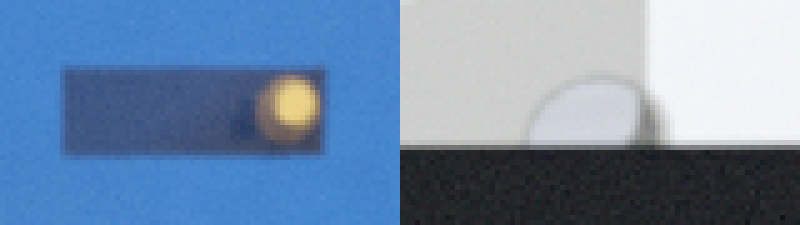

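Pin top centre is at about (383.9,84.9), so about (0.522,0.250). The hole rim spans columns 420–443. Plate ends next, then the target.

Run:
```python
from meas import *
im=cv2.imread('pics/w2.png')
o,p,R=cur(); G=im[:,:,1]; zt=p[2]-.0048
imT=np.ascontiguousarray(G.T)
e=[]
for c0,c1,s in((135,158,1),(495,522,-1)):
    pts=edge_rows(imT,range(200,285,3),c0,c1,s)[:,::-1]
    P=np.array([atz('wrist',q,zt) for q in pts])[:,:2]; e.append(P); print(pts[0],pts[-1],P[0],P[-1])
yd=np.array([.1094,.994]); sL=np.median(e[0]@yd); sR=np.median(e[1]@yd); print('ends',sL,sR,sR-sL,'tcp',p[:2]@yd,'hole obs',atz('wrist',[432,288],zt)[:2]@yd, 'hole exp',(sL+sR)/2+.052)
xd=np.array([.994,-.1094])
a=np.array([.1101*.19+.5557,.19])
mid=yd*(sL+sR)/2+xd*(a@xd+.05); print('mid',mid,'mid-tcp in tool yz',R[:2,1]@(mid-p[:2]),R[:2,2]@(mid-p[:2]))
hole=mid+.052*yd;print('hole',hole)
pin=atz('wrist',[383.9,84.9],.042)[:2];print('pin',pin)
# target TCP: after turning about tcp by +0.6deg
th=np.radians(.62);Q=np.array([[np.cos(th),-np.sin(th)],[np.sin(th),np.cos(th)]])
h=Q@(hole-p[:2]); tcp=pin-h; print('tcp target hole on pin',tcp)
nx=np.array([np.cos(np.radians(5.66)),-np.sin(np.radians(5.66))]) ; t4=tcp-nx*.005
nx=np.array([.9951,-.0986]); 
for z in(.2,.0128+.03+.015):print(z);to([*(tcp-nx*.005),z],-5.66)
```

```text
[140. 200.] [152.3333 284.    ] [0.5724 0.1124] [0.6137 0.108 ]
[514.5 200. ] [501.625 284.   ] [0.5903 0.2823] [0.6317 0.2777]
ends 0.1744928044100114 0.34519276003317606 0.17069995562316467 tcp 0.2582417256067255 hole obs 0.31078443333983746 hole exp 0.31184278222159373
mid [0.6272 0.1924] mid-tcp in tool yz 0.001616024072025721 -0.0030877116710668275
hole [0.6329 0.2441]
pin [0.5221 0.2496]
tcp target hole on pin [0.5199 0.196 ]
0.2
shift [ 0.0001 -0.0061 -0.1152] turn [-0.3642  0.0044  0.0032] flip 0
0.0578
shift [ 0.1423 -0.0061 -0.1152] turn [-0.3642  0.0044  0.0032] flip 0
```

Call:
drive_tool:
  plan:
    - [[0,-0.001,-0.01],[-0.1,0,0],0]
    - [[0,-0.002,-0.028],[-0.2,0,0],0]
    - [[0,-0.003,-0.05],[-0.3,0,0],0]
    - [[0,-0.004,-0.072],[-0.4,0,0],0]
    - [[0,-0.005,-0.092],[-0.5,0,0],0]
    - [[0.01,-0.006,-0.108],[-0.6,0,0],0]
    - [[0.025,-0.006,-0.115],[-0.6,0,0],0]
    - [[0.04,-0.006,-0.115],[-0.6,0,0],0]
    - [[0.055,-0.006,-0.115],[-0.6,0,0],0]
    - [[0.07,-0.006,-0.115],[-0.6,0,0],0]
    - [[0.082,-0.006,-0.115],[-0.6,0,0],0]
    - [[0.09,-0.006,-0.115],[-0.6,0,0],0]
    - [[0.09,-0.006,-0.115],[-0.6,0,0],0]
    - [[0.09,-0.006,-0.115],[-0.6,0,0],0]

```text
clock: 8.53
tool_pos: [0.515, 0.1963, 0.1103]
orientation: [-91.3, 90.0, -96.7]
force: [-0.3, -0.3, -2.3]
opening: 0.0235
```

Run:
```python
from meas import *
im=save('wrist','w3'); o,p,R=cur(); print(p,o['force'],-np.degrees(np.arctan2(R[0,1],R[1,1])))
for r in ctrl.landmark_of('wrist','fence')[:1]: print(r['pixel'])
to([.5155,.1965,.058],-5.4)
```

```text
[0.5154 0.1966 0.1108] [ 0.0075  0.4985 -1.171 ] -5.419003802575901
shift [ 0.053  -0.0004 -0.0001] turn [-0.0197  0.0722 -0.0459] flip 0
```

View pics/w3.png

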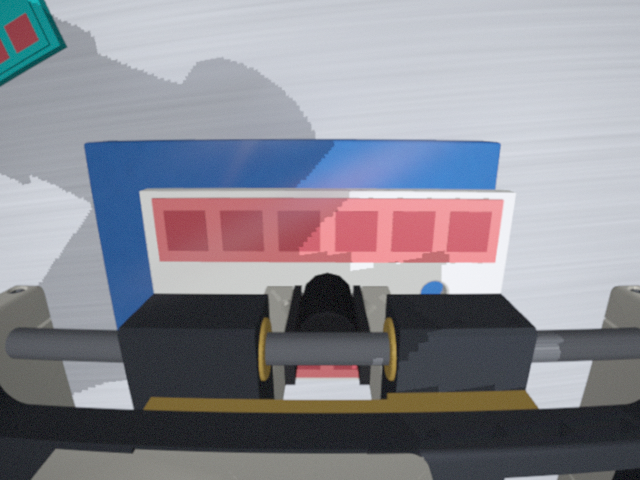

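The carrier is over the bed, parallel to its edge, with blue showing through the hole at (432,288). I'll lower it to just above pin height, then move toward the fence.

Call:
drive_tool:
  plan:
    - [[0.01,0,0],[0,0,0],0]
    - [[0.024,0,0],[0,0,0],0]
    - [[0.036,0,0],[0,0,0],0]
    - [[0.045,0,0],[0,0,0],0]
    - [[0.051,0,0],[0,0,0],0]
    - [[0.051,0,0],[0,0,0],0]
    - [[0.051,0,0.001],[0,0,0],0]
    - [[0.051,0,0.002],[0,0,0],0]
    - [[0.051,0,0.003],[0,0,0],0]
    - [[0.051,0,0.003],[0,0,0],0]
    - [[0.051,0,0.003],[0,0,0],0]

```text
clock: 9.55
tool_pos: [0.519, 0.1967, 0.0605]
orientation: [36.7, 89.9, 31.3]
force: [0.2, 0.7, -1.9]
opening: 0.0234
```

Call:
drive_tool:
  plan:
    - [[0,0,0.0005],[0,0,0],0]
    - [[0,0,0.001],[0,0,0],0]
    - [[0,0,0.001],[0,0,0],0]
    - [[0,0,0.001],[0,0,0],0]

```text
clock: 9.88
tool_pos: [0.5199, 0.1966, 0.0605]
orientation: [37.2, 89.9, 31.8]
force: [-0.1, -0.1, -3.4]
opening: 0.0237
```

Call:
drive_tool:
  plan:
    - [[0,0,0.0005],[0,0,0],0]
    - [[0,0,0.001],[0,0,0],0]
    - [[0,0,0.001],[0,0,0],0]
    - [[0,0,0.001],[0,0,0],0]

```text
clock: 10.22
tool_pos: [0.5204, 0.1964, 0.0603]
orientation: [44.1, 89.9, 38.7]
force: [-3.6, 1.7, -0.7]
opening: 0.0236
```

Fence contact (−3.6 N) came at x = 0.520, as predicted. Now I'll lower, backing off slightly from the fence.

Call:
drive_tool:
  plan:
    - [[0.0015,0,-0.0005],[0,0,0],0]
    - [[0.003,0,-0.0005],[0,0,0],0]
    - [[0.0045,0,-0.0005],[0,0,0],0]
    - [[0.006,0,-0.0005],[0,0,0],0]
    - [[0.007,0,-0.0005],[0,0,0],0]
    - [[0.007,0,-0.0005],[0,0,0],0]
    - [[0.007,0,-0.0005],[0,0,0],0]

```text
clock: 10.8
tool_pos: [0.52, 0.1964, 0.0532]
orientation: [42.2, 89.9, 36.8]
force: [0.5, -0.5, -2.6]
opening: 0.0236
```

Call:
drive_tool:
  plan:
    - [[0.0015,0,0],[0,0,0],0]
    - [[0.003,0,0],[0,0,0],0]
    - [[0.004,0,0],[0,0,0],0]
    - [[0.004,0,0],[0,0,0],0]
    - [[0.004,0,0],[0,0,0],0]

```text
clock: 11.22
tool_pos: [0.52, 0.1964, 0.0491]
orientation: [40.5, 89.9, 35.1]
force: [-0.0, 0.1, -2.6]
opening: 0.0236
```

The underside is now 6 mm above the bed, below the pin's top, with no contact force. The hole is therefore over the pin, so I'll continue down.

Call:
drive_tool:
  plan:
    - [[0.001,0,0],[0,0,0],0]
    - [[0.002,0,0],[0,0,0],0]
    - [[0.003,0,0],[0,0,0],0]
    - [[0.004,0,0],[0,0,0],0]
    - [[0.004,0,0],[0,0,0],0]
    - [[0.004,0,0],[0,0,0],0]

```text
clock: 11.72
tool_pos: [0.5199, 0.1963, 0.0451]
orientation: [40.1, 89.9, 34.7]
force: [-0.3, -0.2, -2.0]
opening: 0.0235
```

Call:
drive_tool:
  plan:
    - [[0.001,0,0],[0,0,0],0]
    - [[0.002,0,0],[0,0,0],0]
    - [[0.0025,0,0],[0,0,0],0]
    - [[0.0025,0,0],[0,0,0],0]

```text
clock: 12.05
tool_pos: [0.52, 0.1964, 0.0428]
orientation: [36.2, 89.9, 30.7]
force: [-0.9, 0.5, 1.6]
opening: 0.0233
```

Run:
```python
from h import *
o,p,R=cur(); print(p,o['force'],o['moment'],o['clock'])
im=ctrl.snapshot('scene'); ctrl.snapshot('wrist')
cv2.imwrite('pics/s4.png',cv2.resize(im[150:290,370:550],None,fx=4,fy=4,interpolation=3))
```

```text
[0.52   0.1964 0.0428] [-0.9061  0.4865  1.6448] [-0.0913  0.4902  0.0327] 12.05
```

View pics/s4.png

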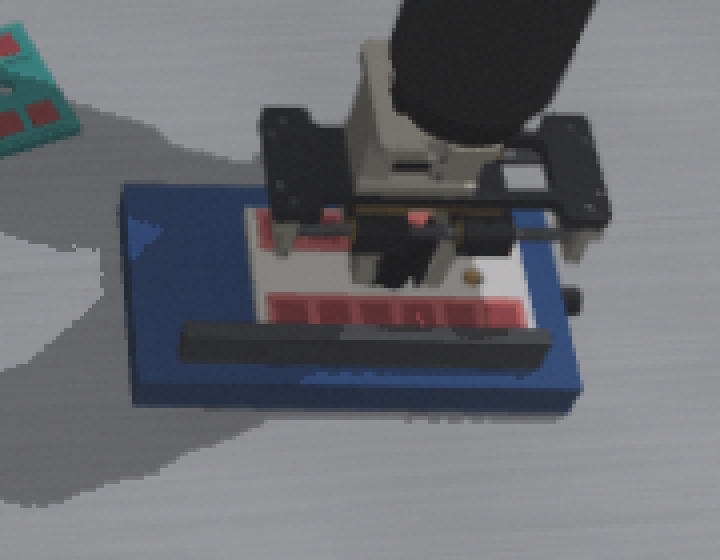

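The brass pin stands in the hole at crop (472,276), the plate lies flat along the fence, and the bed is now carrying it. I'll open partway so the fingers stay clear of the pin, then rise.

Call:
drive_tool:
  plan:
    - [[0,0,0],[0,0,0],0.3]
    - [[0,0,0],[0,0,0],0.4]
    - [[0,0,0],[0,0,0],0.4]
    - [[0,0,0],[0,0,0],0.4]
    - [[0,0,0],[0,0,0],0.4]
    - [[0,0,0],[0,0,0],0.4]
    - [[0,0,0],[0,0,0],0.4]
    - [[0,0,0],[0,0,0],0.4]

```text
clock: 12.82
tool_pos: [0.52, 0.1964, 0.0427]
orientation: [37.6, 89.9, 32.2]
force: [-0.2, 1.0, -0.1]
opening: 0.0351
```

Call:
drive_tool:
  plan:
    - [[-0.005,0,0],[0,0,0],0.4]
    - [[-0.015,0,0],[0,0,0],0.4]
    - [[-0.03,0,0],[0,0,0],0.4]
    - [[-0.05,0,0],[0,0,0],0.4]
    - [[-0.075,0,0],[0,0,0],0.4]
    - [[-0.1,0,-0.01],[0,0,0],0.4]
    - [[-0.125,0,-0.025],[0,0,0],0.4]
    - [[-0.15,0,-0.04],[0,0,0],0.4]
    - [[-0.165,0,-0.05],[0,0,0],0.4]
    - [[-0.165,0,-0.05],[0,0,0],0.4]
    - [[-0.165,0,-0.05],[0,0,0],0.4]

```text
clock: 13.73
tool_pos: [0.4702, 0.2015, 0.2098]
orientation: [47.1, 89.7, 41.7]
force: [-0.2, -0.3, 0.8]
opening: 0.035
```

Run:
```python
from h import *
o,p,R=cur(); print(p,o['opening'],o['clock'])
save('wrist','w5')
for n,z in dict(carrier_knob=.058,carrier_hole=.03,jig=0,fence=.03).items():
    for r in ctrl.landmark_of('wrist',n)[:2]: print(n,round(r['confidence'],2),r['pixel'],atz('wrist',r['pixel'],z))
```

```text
[0.4702 0.2015 0.2098] 0.035019158562883956 13.7333
carrier_knob 0.93 [327.4, 272.7] [0.5149 0.1988 0.058 ]
carrier_knob 0.89 [21.6, 102.5] [ 0.3415 -0.0393  0.058 ]
carrier_hole 0.8 [378.0, 262.3] [0.5198 0.2474 0.03  ]
carrier_hole 0.66 [86.3, 80.0] [0.3271 0.0049 0.03  ]
fence 0.72 [298.4, 312.6] [0.5662 0.164  0.03  ]
fence 0.32 [378.4, 263.3] [0.5206 0.2475 0.03  ]
```

View pics/w5.png

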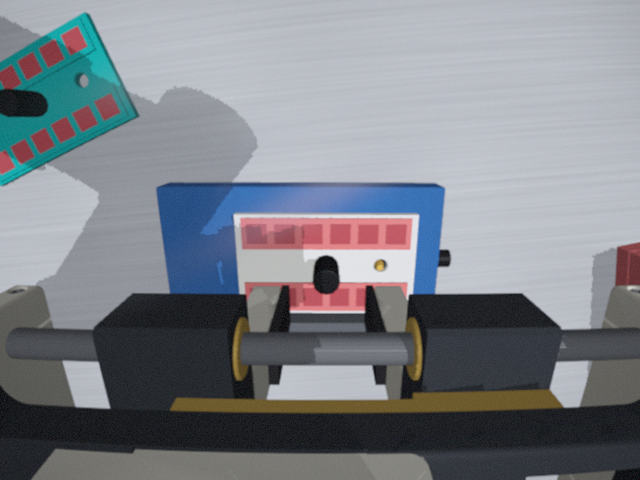

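The carrier lies flat against the fence with the pin in its hole at (380,265), and the gripper is clear of it. Handing in.

```bash
python3 -c "
from meas import *
im=cv2.imread('pics/w5.png')
print(line(edge_rows(im[:,:,1],range(245,410,3),205,222,1),.038), line(edge_rows(im[:,:,0],range(180,430,3),176,192,-1),.03))
print(ctrl.close_job())"
```

```text
(array([0.0997, 0.4449]), np.float64(8.281709063331698e-05), np.float64(-5.694499035876098)) (array([0.0981, 0.4175]), np.float64(8.630024701888444e-05), np.float64(-5.601356554565263))
the job is handed in; nothing more can be done
None
```

The white carrier is on the filling station, let go, and the job is handed in (about 14 s of the 64 s used). I gripped it by the knob, moved it against the fence until it touched (3.6 N), then lowered it straight over the brass pin. No nudging along the fence was needed, because the hole was already over the pin.

**Last checks:**
- **Over the pin:** the final picture shows the pin inside the hole.
- **Flat on the bed:** the tool stopped at the expected height (42.8 mm) as the bed took the carrier's weight. I did not measure the tilt separately.
- **Along the fence:** the plate's angle is −5.69° and the bed's is −5.60°, so they agree to 0.1°.
- **Let go:** the gripper is well clear above the carrier.
- **Bystanders:** the arm's path kept clear of the jar, cup and spatula, but I did not check their positions again at the end.

**Disagreement:** the network's hole position, (0.520, 0.247), was 2–3 mm from the pin position I had measured, (0.522, 0.250). That is within the errors of the camera and network. The pin stands near the end of its range, so the hole is close to the far limit along the bed (about 76 mm of the allowed 78 mm).

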